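Load the cheese press: fold out the crank, wind it down by feel, fold it away

TASK

Put the cheese in the press under load. Swing the handwheel's folded handle up until it stands against its stop, and crank the wheel clockwise (seen from above) until you feel the pressing plate come down on the mould's lid and the crank get heavier; then give it about half a turn more, certainly not a whole turn, or the curd is crushed. Leave it loaded like that, fold the handle fully flat onto the wheel again and let go, without knocking the mould or the other things about.

Things in the scene. Friction and masses are not known exactly. Their poses are not given: they have to be found in the camera images.
- press: Cheese press, standing fixed on a wooden board over the hob (board top at z = 46 mm): base plate 160 x 200 x 18 mm, two columns 168 mm apart, cross beam, and on it a level aluminium handwheel 152 mm across, its upper face 211 mm above the press's underside; it keeps that height. Origin: centre of the underside, on the wheel's axis; y along the beam..
- wheel_centre (a point): Centre of the handwheel's upper face, on its axis. Round it a hub 40 mm across rises 10 mm, and the threaded spindle (15 mm thick, not turning) stands up to 30 mm above the hub. Turning the wheel clockwise seen from above drives the spindle down 12 mm a turn, against a steady friction of 0.5 N m (8.5 N at the handle), which also keeps the wheel where it is left.
- beam_centre (a point): Underside of the cross beam, on the wheel's axis, 164 mm above the press's underside. Below it the spindle carries a sprung head with a round steel pressing plate 86 mm across. The plate starts 1 to 18 mm above the mould's lid (0.1 to 1.5 turns away); the gap is not reported. In the first half turn after touching, a red ring 6 mm high on the plate's stem slides up into the head.
- dish: Steel drip dish under the mould, 140 mm across, fixed. Origin: centre of its underside. Once the plate bears on the lid its preloaded spring adds 0.25 N m to the wheel's friction at once, then 0.07 N m more per turn: the load is about 130 N at first touch, 165 N half a turn later, 200 N after a turn. At the handle that is a sudden step of 3 to 4 N, still felt when a slow crank stops.
- handle_pivot (a point): Hinge pin of the folding handle, 59 mm from the wheel's axis, 12.5 mm above its upper face, in a clevis 19 mm wide; it goes round with the wheel. The hinge axis is level and square to the handle. The folded handle lies on a chord 52 mm from the axis, its free end counter-clockwise (from above) of the pivot, so clockwise cranking pushes the raised handle against its stop.
- handle_tip (a point): Centre of the handle's free end, 62 mm from the pivot. The handle is a black grip sleeve, 15 to 19 mm in diameter, 11 to 59 mm from the pivot, spinning freely on a steel stem, so that a gripper can keep its own yaw while cranking. Use only this point's position: its axes spin with the sleeve.
- handle (a joint): Fold angle of the handle (rad): 0 = folded flat, the grip lying 3 mm above the wheel's upper face; 1.64 = raised to its stop, 4 degrees past upright. The hinge is stiff (0.05 N m) and stays where it is left.
- mould: White perforated round cheese mould, 107 mm across, filled, with a pale wooden lid standing 8 mm above its rim; 70 mm high in all, loose, 0.9 kg. Stands in the steel drip dish in the middle of the press, under the plate. Origin: centre of its underside, z up.
- mug: White mug, 85 mm across and 100 mm high, handle at its -y side, on the worktop left of the hob. Bystander; origin centre of underside.
- egg_timer: Wind-up egg timer, red top on a cream base, 63 mm across, 50 mm high, behind the press. Bystander; origin centre of underside.
- tin: Red food tin, 75 mm across, 58 mm high, on the worktop left of the hob. Bystander; origin centre of underside.
- salt_mill: Clear salt mill with a grey cap, 44 mm across, 90 mm high, behind the press to the right. Bystander; origin centre of underside.
- spice_jar: Spice jar with a red cap, 45 mm across, 106 mm high, behind the press. Bystander; origin centre of underside.

How it is judged:
On the way, in this order (a step that is already met when the one before it is completed fails the run):
1. the handle has been swung up against its stop (at least 1.45 rad) with the plate still clear of the lid (value of joint handle above 1.45 rad and contact force between press and mould below 5 N), for 0.2 s.
2. with the handle still up (over 1.2 rad), the wheel has been cranked until the plate presses on the lid with at least 140 N (value of joint handle above 1.2 rad and contact force between press and mould above 140 N), for 0.2 s.
At the end, for the whole second after the job is handed in: The plate presses on the mould's lid with 147 to 185 N (half a turn past first touch, give or take a quarter), the mould stands level and at rest in its dish, and the handle lies folded flat on the wheel (within 0.12 rad) (contact force between press and mould between 147 and 185 N and value of joint handle below 0.12 rad and angle between mould's own z axis and vertical below 0.05 rad and linear speed of mould below 0.01 m/s).
It fails at once if the curd is crushed: the plate presses with more than 200 N (about a whole turn past first touch) (contact force between press and mould above 200 N).
It fails at once if the mould is shifted by more than 10 mm (distance of mould from where it was at the start of the episode above 0.01 m).
It fails at once if a bystander (mug, egg timer, tin, salt mill, spice jar) is shifted by more than 20 mm (distance of any of mug, egg_timer, tin, salt_mill, spice_jar from where it was at the start of the episode above 0.02 m).
It also fails if it takes over 72 s, if anything falls off the work surface, if the arm or the gripper's body presses on something with over 40 N, if the wrist force passes 120 N, or if a joint passes its speed limit or range.

ROBOT

A 6-joint arm with a two-finger parallel gripper is mounted at the origin on a cart in front of the work surface, level with it; the furniture and walls round the work are solid. World frame = base frame: x ahead of the robot, y to its left, z up, the work surface at z = 0. Lengths are in m, angles in rad, forces in N, time in s.
With the tool pointing down it reaches from about 0.25 to 0.775 m from the base axis. Payload 8.9 kg.
Tool frame: the origin (TCP) lies midway between the tips of the shut fingers; the grasp point (between the pads) lies 19 mm behind it; z points along the fingers, y is the line along which they close (so a half turn about z gives the same grasp; the last joint's range is limited). The gripper opens to 85 mm and grips with 20 to 120 N. Pads are 22 mm wide; open, the fingers measure 114 mm over their backs; the gripper's body (76 mm by 85 mm) begins 54 mm behind the grasp point. The pads swing forward as they close: fully open they stand 13 mm farther back than shut.
Start: joints at [-1.46, 0.291, -0.153, 1.127, 0, 1.431], TCP at [0.13, -0.509, 0.231] pointing down, gripper open.
Joint ranges: [-2.52, 2.52], [-0.91, 1.74], [-1.3, 1.37], [-1.96, 2.02], [-1.52, 1.47], [-3.14, 3.14]. Speed limits (rad/s): [2.22, 2.22, 2.79, 3.14, 3.14, 3.14].

INTERFACE

Orientations are given as a unit quaternion [x, y, z, w].
In Python, from workcell import ctrl, viewer gives the robot as it stands.
- The arm moves only by the shell command python3 -m creep 'ROWS' [FORCE]. ROWS is JSON, a list that holds one entry, the list of rows, each a list of 5 numbers: the finger opening in cm, from 0 to 8.54, then the shift along the tool's x, y, z in cm, then the turn about the tool's z in degrees. A call has 1 to 12 rows; each row is the pose to reach, as a shift and turn from the pose commanded when the call began, along the tool's axes at that moment; what a row does not reach only later rows make up. A row lasts 1/8 s, in which the tool goes at most 62.5 mm and 10.7 degrees, less where a joint would pass 70% of its speed; a pose out of reach is approached as far as the arm can. A call with a gripper value outside its range is refused whole. The fingers move at their own pace and stop on an object; FORCE is the grip in N (left out, the last holds). Time passes only in rows, so rows that repeat a pose let the fingers close. It gives the time, the measured TCP pose, the force, the opening and the grip force at its end, in the units of the state.
- ctrl.observe(): the state, without advancing time (a new reading comes with each control period).
- viewer.snapshot(name): name is "side" or "top"; returns a dict with "image" (480x640x3 uint8, red, green, blue), "K" (3x3 intrinsics, pixels), "rvec" (rotation vector, rad) and "tvec" (3), from world to camera coordinates, as OpenCV has them. Camera axes: x right, y down, z forward; pixel columns grow to the right and rows downward; lengths in m; the calibration is good to about 2 mm. A picture is of the moment at which its call begins. There is no depth.
- ctrl.finish_job(): hands the job in; it is judged then, once.
The state is a dict: "time": time; "joints": joint angles; "qd": joint speeds; "effort": joint torques, N m; "ee_pos": TCP position; "ee_rot": TCP orientation; "wrist_force": force on the tool from outside, world axes, zero at the start; "wrist_torque": the same for the moment, N m; "gripper_width": opening from 0.0 (shut) to 1.0 (fully open); "gripper_force": force on a finger pad.
Only numpy, scipy, OpenCV 4.12 (cv2) and the standard library are available. Lean on these libraries where they do the work, as an engineer would, in place of code of your own. Each camera call takes 0.05 s, during which the arm holds its last target. There are 200 camera calls.

## Working session

There is one attempt and no reset: what is moved stays moved. The work goes in short steps, Python scripts to look and compute and a shell command to move; the robot and the scene stay as the last step left them, time stands still between calls to the robot, and variables do not carry over. Pictures are saved under pics/ and viewed, at most 10 in all, crops included, and the job is handed in when it is done.

```bash
ls; mkdir -p pics
python3 - <<'E'
from workcell import ctrl, viewer
import cv2,numpy as np
o=ctrl.observe(); print({k:np.round(v,3).tolist() for k,v in o.items()})
for n in("side","top"):
    s=viewer.snapshot(n); cv2.imwrite(f"pics/{n}0.png",s["image"][:,:,::-1])
    R=cv2.Rodrigues(np.array(s["rvec"]))[0]; print(n,np.round(s["K"],1).tolist(),"cam",(-R.T@np.array(s["tvec"])).round(3),R.round(3).tolist())
E
```

```text
pics
{'time': 0.0, 'joints': [-1.46, 0.291, -0.154, 1.127, 0.0, 1.432], 'qd': [-0.0, -0.001, 0.002, 0.001, 0.002, -0.001], 'effort': [0.001, -53.714, 33.137, 0.016, -0.0, -0.0], 'ee_pos': [0.13, -0.508, 0.231], 'ee_rot': [0.992, 0.125, 0.0, -0.001], 'wrist_force': [-0.043, -0.396, -0.856], 'wrist_torque': [0.031, 0.094, -0.003], 'gripper_force': 0.0, 'gripper_width': 1.002}
side [[495.7, 0.0, 330.4], [0.0, 495.7, 238.0], [0.0, 0.0, 1.0]] cam [0.267 0.849 0.918] [[-0.935, -0.354, -0.016], [-0.205, 0.578, -0.79], [0.289, -0.735, -0.613]]
top [[461.9, 0.0, 311.6], [0.0, 461.9, 236.7], [0.0, 0.0, 1.0]] cam [ 0.408 -0.069  1.074] [[0.002, -1.0, -0.003], [-0.977, -0.002, -0.215], [0.215, 0.003, -0.977]]
```

View pics/side0.png

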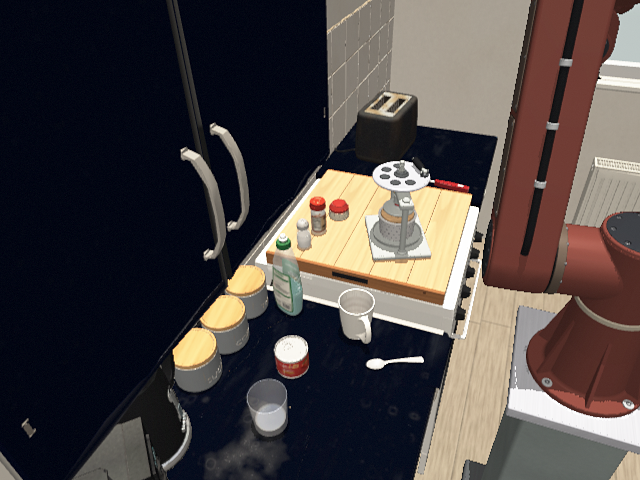

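View pics/top0.png

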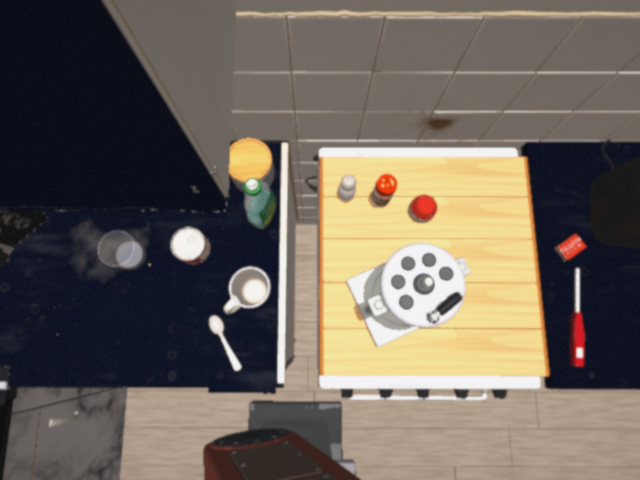

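```bash
python3 - <<'E'
import cv2,numpy as np
a=cv2.resize(cv2.imread("pics/top0.png")[235:335,365:475],None,fx=5.4,fy=5.4,interpolation=2)
cv2.imwrite("pics/c0.png",a)
E
cat > h.py <<'E'
import cv2,numpy as np
from workcell import ctrl,viewer
def ray(s,u,v,z):
    R=cv2.Rodrigues(np.array(s["rvec"]))[0]; c=-R.T@np.array(s["tvec"])
    d=R.T@np.linalg.inv(s["K"])@[u,v,1]; return c+d*(z-c[2])/d[2]
def proj(s,P): return cv2.projectPoints(np.atleast_2d(np.array(P,float)),np.array(s["rvec"]),np.array(s["tvec"]),np.array(s["K"]),None)[0][:,0]
E
```

```text
(no output)
```

View pics/c0.png

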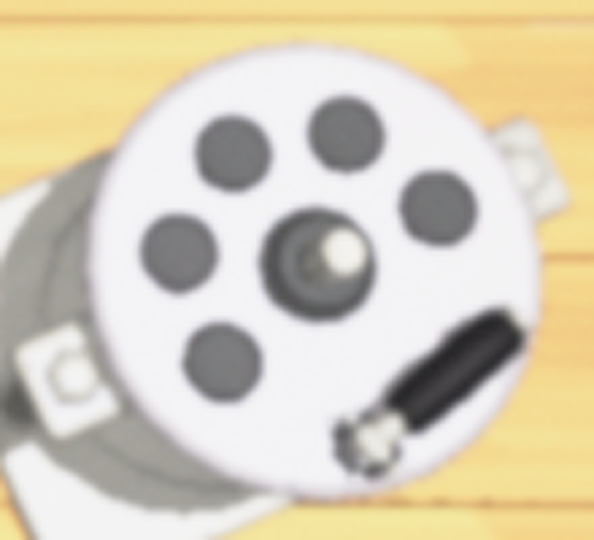

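Run:
```python
from h import *
s=viewer.snapshot("top")
f=lambda x,y,z: ray(s,x/5.4+365-.4,y/5.4+235-.4,z)
c=f(315.5,271,.257);p=f(368,440,.2695);t=f(515,325,.2695)
print(c,p,t,np.linalg.norm((p-c)[:2]),np.linalg.norm((t-p)[:2]))
img=s["image"].astype(int)
# wheel centre via white mask ellipse
m=((img.min(2)>215)).astype(np.uint8); m[:,:370]=0
cn,_=cv2.findContours(m,cv2.RETR_EXTERNAL,cv2.CHAIN_APPROX_NONE); k=max(cn,key=cv2.contourArea)
h=cv2.convexHull(k); e=cv2.fitEllipse(h); print(e, ray(s,*e[0],.257))
d=(t-p)[:2]; a=np.arctan2(d[1],d[0]); print("handle dir deg",np.degrees(a),"pivot az",np.degrees(np.arctan2(*(p-c)[1::-1])))
print("columns",f(72,380,.23),f(530,170,.23))
```

```text
[ 0.50136128 -0.26347271  0.257     ] [ 0.44615187 -0.27451736  0.2695    ] [ 0.48269932 -0.32366591  0.2695    ] 0.05630331499872236 0.061247822659095855
((424.7711181640625, 283.2452392578125), (82.25826263427734, 86.30087280273438), 76.9473648071289) [ 0.50409787 -0.2666969   0.257     ]
handle dir deg -53.36506352030389 pivot az -168.68730782330547
columns [ 0.46766394 -0.18644252  0.23      ] [ 0.53910901 -0.34480978  0.23      ]
```

```bash
cat >> h.py <<'E'
from scipy.spatial.transform import Rotation as Ro
def R0(): return Ro.from_quat(ctrl.observe()["ee_rot"]).as_matrix()
def to(P,pos=None):
    o=ctrl.observe(); return (R0().T@(np.array(P)-(o["ee_pos"] if pos is None else pos))*100).round(2)
def yaw(): R=R0(); return np.degrees(np.arctan2(R[1,0],R[0,0]))
E
python3 -c "
from h import *
print(yaw(),to([.4714,-.3097,.34]))"
python3 -m creep '[[[8.5,0,0,-6,-9.4],[8.5,3,-1,-10.9,-18.8],[8.5,8,-2.3,-10.9,-28.2],[8.5,13,-3.7,-10.9,-37.7],[8.5,18,-5.1,-10.9,-47],[8.5,23,-6.5,-10.9,-56.5],[8.5,28,-8,-10.9,-66],[8.5,33,-9.4,-10.9,-75.3],[8.5,38,-10.8,-10.9,-84.7],[8.5,38,-10.8,-10.9,-94],[8.5,38,-10.8,-10.9,-103.5],[8.5,38,-10.8,-10.9,-113]]]' 30
python3 -c "
from h import *
o=ctrl.observe();print(yaw(),o['joints'],o['ee_pos'],to([.4714,-.3097,.34]))"
```

```text
14.312610644850471 [ 38.02 -10.82 -10.9 ]
time: 1.65
ee_pos: [0.4714, -0.3098, 0.3399]
ee_rot: [0.441, 0.897, 0.0, -0.0]
wrist_force: [0.2, 0.5, -0.4]
gripper_width: 0.997
gripper_force: 0.0
127.65653783454553 [-7.11049715e-01  3.39363269e-01  1.97387962e-01  1.42965304e+00
  7.14702406e-07  2.02515973e-01] [ 0.47138266 -0.30981265  0.3398873 ] [ 0.01  0.01 -0.01]
```

```bash
python3 -m creep '[[[3.2,0,0,0,0],[3.2,0,0,0,0],[3.2,0,0,0,0],[3.2,0,0,2,0],[3.2,0,0,4,0],[3.2,0,0,4,0]]]' 30
python3 - <<'E'
from h import *
for n in("side","top"):
    s=viewer.snapshot(n); cv2.imwrite(f"pics/{n}1.png",s["image"][:,:,::-1])
a=cv2.imread("pics/top1.png")[235:355,385:505];b=cv2.imread("pics/side1.png")[130:250,350:470]
cv2.imwrite("pics/c1.png",cv2.resize(np.hstack([a,b]),None,fx=3.3,fy=3.3,interpolation=2))
E
```

```text
time: 2.4
ee_pos: [0.4706, -0.3096, 0.2992]
ee_rot: [0.444, 0.896, 0.0, -0.001]
wrist_force: [0.0, 0.5, 0.7]
gripper_width: 0.375
gripper_force: 0.0
```

View pics/c1.png

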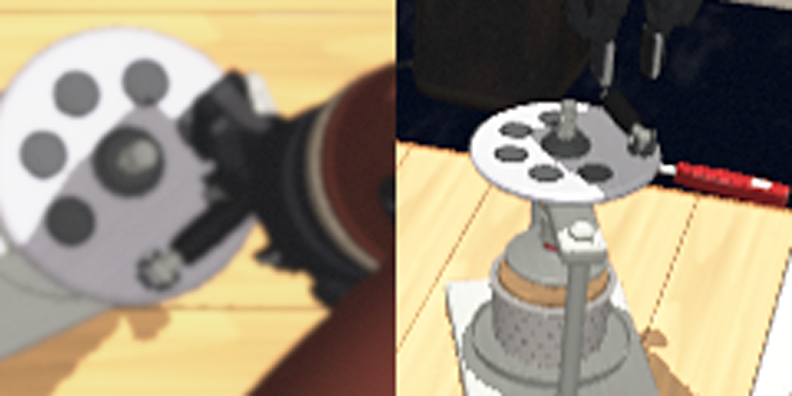

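```bash
python3 -m creep '[[[3.2,0,0,1.5,0],[3.2,0,0,3,0],[3.2,0,0,4,0],[3.2,0,0,4,0],[1,0,0,4,0],[1,0,0,4,0],[1,0,0,4,0],[1,0,0,4,0]]]' 30
python3 -c "
from h import *
o=ctrl.observe();print(yaw(),o['ee_pos'],o['wrist_torque'],o['gripper_width']*85)"
```

```text
time: 3.5
ee_pos: [0.4731, -0.3088, 0.2608]
ee_rot: [0.443, 0.897, 0.002, 0.001]
wrist_force: [8.0, 6.2, -2.5]
gripper_width: 0.21
gripper_force: 29.7
127.4182760109122 [ 0.47309373 -0.3088287   0.26079132] [ 1.31686789 -1.54047916  0.23178963] 17.83010010364261
```

```bash
python3 -m creep '[[[1,0.07,0.2,-0.77,0],[1,0.27,0.2,-1.53,0],[1,0.6,0.2,-2.23,0],[1,1.04,0.2,-2.87,0],[1,1.59,0.2,-3.42,0],[1,2.23,0.2,-3.86,0],[1,2.93,0.2,-4.19,0],[1,3.69,0.2,-4.39,0],[1,4.46,0.2,-4.46,0],[1,4.9,0.2,-4.44,0],[1,5.0,0.2,-4.44,0],[1,5.0,0.2,-4.44,0]]]' 30
python3 - <<'E'
from h import *
o=ctrl.observe();print(yaw(),o['ee_pos'],o['wrist_torque'],o['gripper_width']*85)
for n in("side","top"):
    s=viewer.snapshot(n); cv2.imwrite(f"pics/{n}2.png",s["image"][:,:,::-1])
a=cv2.imread("pics/top2.png")[235:355,385:505];b=cv2.imread("pics/side2.png")[130:250,350:470]
cv2.imwrite("pics/c2.png",cv2.resize(np.hstack([a,b]),None,fx=3.3,fy=3.3,interpolation=2))
E
```

```text
time: 5.0
ee_pos: [0.4436, -0.2704, 0.3051]
ee_rot: [0.444, 0.896, -0.001, 0.002]
wrist_force: [5.0, -6.4, -18.2]
gripper_width: 0.206
gripper_force: 30.0
127.28970801322494 [ 0.44361061 -0.27037107  0.30511951] [-1.31853115 -1.04744848 -0.05516494] 17.54150312758516
```

View pics/c2.png

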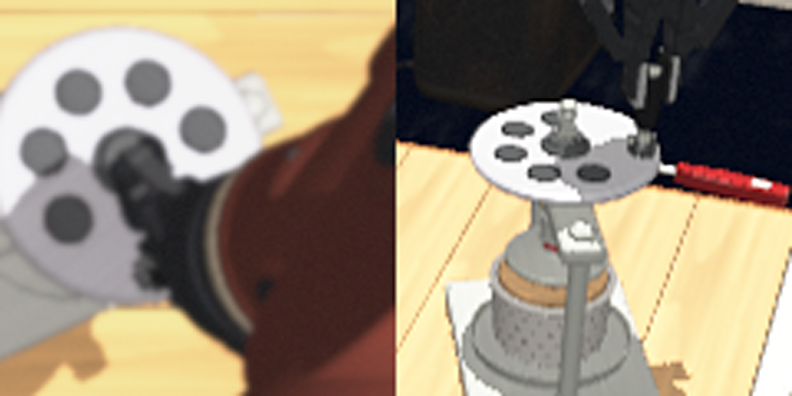

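```bash
cat >> h.py <<'E'
C=np.array([.504,-.264]); r=.0606; PSI=127.4
u=lambda a: np.array([np.cos(np.radians(a)),np.sin(np.radians(a))])
def plan(phi0,step,n,start=None,c=C,r=r,psi=PSI,hold=2):
    s=c+r*u(phi0) if start is None else np.array(start)
    ex=u(psi);ey=u(psi-90)
    for i in range(1,n+1):
        d=c+r*u(phi0-i*step)-s; print([round(d@ex*100,2),round(d@ey*100,2)],end=' ')
    print('-> phi',phi0-step*n)
def rep(c=C):
    o=ctrl.observe();p=o['ee_pos'][:2]-c;R=np.hypot(*p);a=np.degrees(np.arctan2(p[1],p[0]))%360
    f=np.array(o['wrist_force']);er=p/R;et=np.array([er[1],-er[0]])
    print('t',o['time'],'az %.1f R %.1fmm z %.1f yaw %.1f| F rad %.1f tan(cw) %.1f z %.1f | j6 %.2f'%(a,R*1e3,o['ee_pos'][2]*1e3,yaw(),f[:2]@er,f[:2]@et,f[2],o['joints'][5]),np.round(o['wrist_torque'],2))
E
python3 -c "
from h import *
rep(); plan(184,10,6,start=C+[-.0614,-.0048]); plan(124,10,10)"
```

```text
t 5.1 az 186.0 R 60.7mm z 305.1 yaw 127.3| F rad -3.5 tan(cw) -6.9 z -17.9 | j6 0.23 [-1.29 -1.06  0.01]
[np.float64(0.82), np.float64(0.77)] [np.float64(1.52), np.float64(1.56)] [np.float64(2.07), np.float64(2.46)] [np.float64(2.46), np.float64(3.44)] [np.float64(2.67), np.float64(4.47)] [np.float64(2.7), np.float64(5.53)] -> phi 124
[np.float64(-0.15), np.float64(1.04)] [np.float64(-0.49), np.float64(2.05)] [np.float64(-0.99), np.float64(2.98)] [np.float64(-1.65), np.float64(3.8)] [np.float64(-2.44), np.float64(4.51)] [np.float64(-3.34), np.float64(5.06)] [np.float64(-4.32), np.float64(5.45)] [np.float64(-5.35), np.float64(5.66)] [np.float64(-6.41), np.float64(5.69)] [np.float64(-7.45), np.float64(5.54)] -> phi 24
```

```bash
python3 -m creep '[[[1,0.4,0.35,0.2,0],[1,0.82,0.77,0.2,0],[1,1.52,1.56,0.2,0],[1,2.07,2.46,0.2,0],[1,2.46,3.44,0.2,0],[1,2.67,4.47,0.2,0],[1,2.7,5.53,0.2,0],[1,2.7,5.53,0.2,0],[1,2.7,5.53,0.2,0]]]' 25 >/dev/null
python3 -c "
from h import *
rep()"
```

```text
t 6.225 az 124.2 R 60.1mm z 304.8 yaw 127.3| F rad 4.6 tan(cw) -3.7 z 4.2 | j6 0.35 [ 0.3   1.29 -0.  ]
```

```bash
sed -i 's/\[round(d@ex\*100,2),round(d@ey\*100,2)\]/"%.2f,%.2f"%(d@ex*100,d@ey*100)/' h.py
python3 -c "
from h import *
for p in range(124,-300,-60): plan(p,5,12)"
```

```text
-0.05,0.53 -0.15,1.04 -0.30,1.55 -0.49,2.05 -0.72,2.52 -0.99,2.98 -1.30,3.40 -1.65,3.80 -2.03,4.17 -2.44,4.51 -2.87,4.80 -3.34,5.06 -> phi 64
-0.48,0.22 -0.98,0.39 -1.49,0.52 -2.02,0.60 -2.54,0.64 -3.07,0.63 -3.60,0.58 -4.12,0.48 -4.63,0.33 -5.12,0.14 -5.60,-0.09 -6.05,-0.36 -> phi 4
-0.43,-0.31 -0.83,-0.66 -1.20,-1.04 -1.53,-1.45 -1.83,-1.88 -2.08,-2.35 -2.30,-2.83 -2.47,-3.33 -2.60,-3.84 -2.68,-4.36 -2.72,-4.89 -2.71,-5.42 -> phi -56
0.05,-0.53 0.15,-1.04 0.30,-1.55 0.49,-2.05 0.72,-2.52 0.99,-2.98 1.30,-3.40 1.65,-3.80 2.03,-4.17 2.44,-4.51 2.87,-4.80 3.34,-5.06 -> phi -116
0.48,-0.22 0.98,-0.39 1.49,-0.52 2.02,-0.60 2.54,-0.64 3.07,-0.63 3.60,-0.58 4.12,-0.48 4.63,-0.33 5.12,-0.14 5.60,0.09 6.05,0.36 -> phi -176
0.43,0.31 0.83,0.66 1.20,1.04 1.53,1.45 1.83,1.88 2.08,2.35 2.30,2.83 2.47,3.33 2.60,3.84 2.68,4.36 2.72,4.89 2.71,5.42 -> phi -236
-0.05,0.53 -0.15,1.04 -0.30,1.55 -0.49,2.05 -0.72,2.52 -0.99,2.98 -1.30,3.40 -1.65,3.80 -2.03,4.17 -2.44,4.51 -2.87,4.80 -3.34,5.06 -> phi -296
-0.48,0.22 -0.98,0.39 -1.49,0.52 -2.02,0.60 -2.54,0.64 -3.07,0.63 -3.60,0.58 -4.12,0.48 -4.63,0.33 -5.12,0.14 -5.60,-0.09 -6.05,-0.36 -> phi -356
```

```bash
python3 -m creep '[[[1,-0.05,0.53,0,0],[1,-0.15,1.04,0,0],[1,-0.3,1.55,0,0],[1,-0.49,2.05,0,0],[1,-0.72,2.52,0,0],[1,-0.99,2.98,0,0]]]' 25 >/dev/null
python3 -c "from h import *;rep()"
python3 -m creep '[[[1,-0.31,0.42,0,0],[1,-0.66,0.82,0,0],[1,-1.04,1.19,0,0],[1,-1.45,1.53,0,0],[1,-1.88,1.82,0,0],[1,-2.35,2.08,0,0]]]' 25 >/dev/null
python3 -c "from h import *;rep()"
```

```text
t 6.975 az 94.5 R 60.2mm z 304.8 yaw 127.3| F rad 2.4 tan(cw) -8.7 z 5.5 | j6 0.40 [ 0.32  2.12 -0.03]
t 7.725 az 64.1 R 60.2mm z 304.8 yaw 127.3| F rad -1.8 tan(cw) -7.2 z 5.4 | j6 0.41 [ 0.45  1.88 -0.  ]
```

```bash
python3 -m creep '[[[1,-0.48,0.22,0,0],[1,-0.98,0.39,0,0],[1,-1.49,0.52,0,0],[1,-2.02,0.6,0,0],[1,-2.54,0.64,0,0],[1,-3.07,0.63,0,0]]]' 25 >/dev/null
python3 -c "from h import *;rep()"
python3 -m creep '[[[1,-0.53,-0.05,0,0],[1,-1.05,-0.15,0,0],[1,-1.56,-0.3,0,0],[1,-2.05,-0.49,0,0],[1,-2.53,-0.72,0,0],[1,-2.98,-0.99,0,0]]]' 25 >/dev/null
python3 -c "from h import *;rep()"
```

```text
t 8.475 az 34.2 R 60.7mm z 304.8 yaw 127.3| F rad -0.9 tan(cw) -8.3 z 4.4 | j6 0.40 [1.07 1.51 0.07]
t 9.225 az 4.7 R 60.9mm z 304.7 yaw 127.4| F rad -3.1 tan(cw) -8.2 z 2.4 | j6 0.37 [ 1.84  0.79 -0.  ]
```

```bash
python3 -m creep '[[[1,-0.43,-0.31,0,0],[1,-0.83,-0.66,0,0],[1,-1.2,-1.04,0,0],[1,-1.53,-1.45,0,0],[1,-1.83,-1.88,0,0],[1,-2.08,-2.35,0,0]]]' 25 >/dev/null
python3 -c "from h import *;rep()"
python3 -m creep '[[[1,-0.22,-0.48,0,0],[1,-0.39,-0.98,0,0],[1,-0.52,-1.49,0,0],[1,-0.6,-2.01,0,0],[1,-0.64,-2.54,0,0],[1,-0.63,-3.07,0,0]]]' 25 >/dev/null
python3 -c "from h import *;rep()"
```

```text
t 9.975 az 335.4 R 60.9mm z 304.8 yaw 127.4| F rad -4.0 tan(cw) -8.4 z 3.1 | j6 0.32 [ 2.46 -0.22 -0.07]
t 10.725 az 306.1 R 60.5mm z 305.0 yaw 127.4| F rad -6.9 tan(cw) -8.5 z 2.1 | j6 0.27 [ 2.56 -1.15 -0.07]
```

```bash
python3 -m creep '[[[1,0.05,-0.53,0,0],[1,0.15,-1.04,0,0],[1,0.3,-1.55,0,0],[1,0.49,-2.05,0,0],[1,0.72,-2.52,0,0],[1,0.99,-2.98,0,0]]]' 25 >/dev/null
python3 -c "from h import *;rep()"
python3 -m creep '[[[1,0.31,-0.42,0,0],[1,0.66,-0.82,0,0],[1,1.04,-1.19,0,0],[1,1.45,-1.53,0,0],[1,1.88,-1.82,0,0],[1,2.35,-2.08,0,0]]]' 25 >/dev/null
python3 -c "from h import *;rep()"
```

```text
t 11.475 az 276.5 R 59.9mm z 305.1 yaw 127.4| F rad -8.2 tan(cw) -8.1 z 1.4 | j6 0.23 [ 2.17 -2.    0.03]
t 12.225 az 247.7 R 59.8mm z 305.2 yaw 127.4| F rad -5.8 tan(cw) -12.2 z -2.6 | j6 0.20 [ 0.3  -3.3  -0.02]
```

```bash
python3 -m creep '[[[1,0.48,-0.22,0,0],[1,0.98,-0.39,0,0],[1,1.49,-0.52,0,0],[1,2.02,-0.6,0,0],[1,2.54,-0.64,0,0],[1,3.07,-0.63,0,0]]]' 25 >/dev/null
python3 -c "from h import *;rep()"
python3 -m creep '[[[1,0.53,0.05,0,0],[1,1.05,0.15,0,0],[1,1.56,0.3,0,0],[1,2.05,0.49,0,0],[1,2.53,0.72,0,0],[1,2.98,0.99,0,0]]]' 25 >/dev/null
python3 -c "from h import *;rep()"
```

```text
t 12.975 az 218.1 R 60.0mm z 305.3 yaw 127.3| F rad -0.7 tan(cw) -12.7 z -4.6 | j6 0.20 [-1.89 -1.95 -0.04]
t 13.725 az 188.0 R 60.3mm z 305.3 yaw 127.2| F rad 5.6 tan(cw) -13.6 z 1.0 | j6 0.23 [-3.09  0.91 -0.09]
```

```bash
python3 -m creep '[[[1,0.43,0.31,0,0],[1,0.83,0.66,0,0],[1,1.2,1.04,0,0],[1,1.53,1.45,0,0],[1,1.83,1.88,0,0],[1,2.08,2.35,0,0],[1,2.3,2.83,0,0],[1,2.47,3.33,0,0],[1,2.6,3.84,0,0],[1,2.68,4.36,0,0],[1,2.72,4.89,0,0],[1,2.71,5.42,0,0]]]' 25 >/dev/null
python3 -c "from h import *;rep()"
python3 -m creep '[[[1,-0.05,0.53,0,0],[1,-0.15,1.04,0,0],[1,-0.3,1.55,0,0],[1,-0.49,2.05,0,0],[1,-0.72,2.52,0,0],[1,-0.99,2.98,0,0],[1,-1.3,3.4,0,0],[1,-1.65,3.8,0,0],[1,-1.65,3.8,0,0],[1,-1.65,3.8,0,0]]]' 25 >/dev/null
python3 - <<'E'
from h import *
rep()
for n in("side","top"):
    s=viewer.snapshot(n); cv2.imwrite(f"pics/{n}3.png",s["image"][:,:,::-1])
a=cv2.imread("pics/top3.png")[235:355,365:485];b=cv2.imread("pics/side3.png")[130:250,350:470]
cv2.imwrite("pics/c3.png",cv2.resize(np.hstack([a,b]),None,fx=3.3,fy=3.3,interpolation=2))
E
```

```text
t 15.225 az 126.2 R 60.3mm z 305.4 yaw 127.2| F rad 7.2 tan(cw) -14.7 z 12.0 | j6 0.35 [-0.66  3.78 -0.06]
t 16.475 az 84.6 R 60.2mm z 305.4 yaw 127.3| F rad 2.6 tan(cw) -11.4 z 10.8 | j6 0.41 [ 0.63  2.51 -0.04]
```

View pics/c3.png

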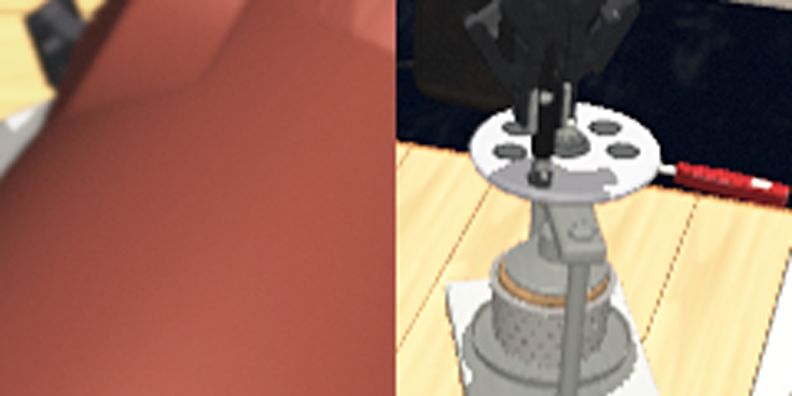

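```bash
python3 -m creep '[[[3.4,0,0,0,0],[3.4,0,0,0,0],[3.4,0,0,0,0],[3.4,0,0,-2,0],[3.4,0,0,-4,0],[3.4,0,0,-5,0],[0,0,0,-5,5],[0,0,0,-5,11.3],[0,0,0,-5,11.3],[0,0,0,-5,11.3]]]' 25
python3 - <<'E'
from h import *
rep()
piv=C+.059*u(87.9); d=u(-153.9)
P=lambda t,z: to([*(piv+d*t/1000),.2695+z/1000])
print(P(-34,82),P(-34,47.3))
s=viewer.snapshot("side"); cv2.imwrite("pics/side4.png",s["image"][:,:,::-1])
cv2.imwrite("pics/c4.png",cv2.resize(s["image"][90:230,350:500,::-1],None,fx=4,fy=4,interpolation=2))
tip=[*(piv-d*.0043),.2695+.062]; print(proj(s,[[*piv,.2695],tip])-[350,90])
E
```

```text
time: 17.82
ee_pos: [0.5104, -0.2042, 0.3525]
ee_rot: [0.529, 0.849, 0.0, -0.0]
wrist_force: [0.2, -0.4, 0.6]
gripper_width: -0.002
gripper_force: 0.0
t 17.825 az 83.9 R 60.1mm z 352.5 yaw 116.1| F rad -0.4 tan(cw) 0.3 z 0.6 | j6 0.60 [-0.04 -0.   -0.01]
[0.11 2.98 0.1 ] [0.11 2.98 3.57]
[[44.2104176  89.72580788]
 [44.07250057 67.81569453]]
```

View pics/c4.png

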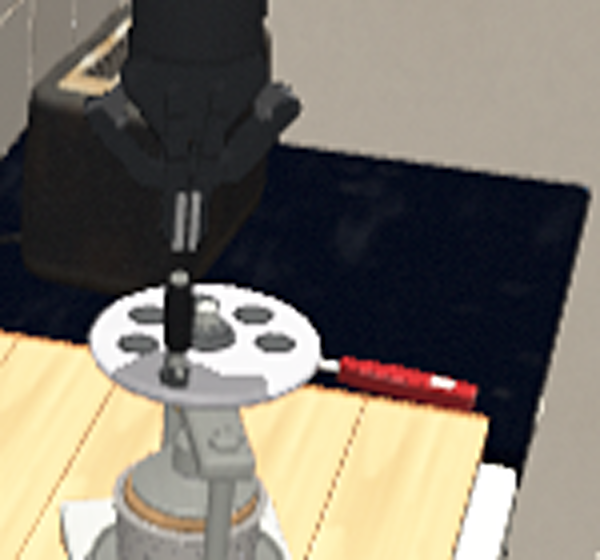

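```bash
python3 -m creep '[[[0,0.11,1.2,0,0],[0,0.11,2.38,0,0],[0,0.11,2.38,1.8,0],[0,0.11,2.38,3.57,0],[0,0.11,1.7,3.55,0],[0,0.11,1.08,3.5,0],[0,0.11,0.45,3.45,0],[0,0.11,-0.19,3.43,0],[0,0.11,-0.8,3.52,0],[0,0.11,-1.44,3.69,0]]]' 25
python3 -m creep '[[[0,0,-0.6,0.27,0],[0,0,-1.14,0.58,0],[0,0,-1.65,0.98,0],[0,0,-2.09,1.43,0],[0,0,-2.47,1.95,0],[0,0,-2.78,2.5,0],[0,0,-3.0,3,0],[0,0,-3.08,3.29,0],[0,0,-3.18,3.5,0],[0,0,-3.18,3.5,0]]]' 25
python3 -c "from h import *;rep()"
```

```text
time: 19.12
ee_pos: [0.4966, -0.2098, 0.3158]
ee_rot: [0.53, 0.848, 0.0, 0.0]
wrist_force: [0.6, 0.4, -1.0]
gripper_width: 0.0
gripper_force: 0.3
time: 20.38
ee_pos: [0.4683, -0.2235, 0.2807]
ee_rot: [0.53, 0.848, -0.0, -0.0]
wrist_force: [-1.4, 0.1, -0.3]
gripper_width: -0.001
gripper_force: 0.0
t 20.375 az 131.4 R 54.0mm z 280.7 yaw 116.0| F rad 1.0 tan(cw) -1.0 z -0.3 | j6 0.53 [ 0.01 -0.01 -0.03]
```

```bash
python3 -m creep '[[[0,0,0,0.1,0],[0,0,0,0.2,0],[0,0,0,0.2,0]]]' 25 | grep -E "pos|force"
python3 -m creep '[[[0,0,0,0.1,0],[0,0,0,0.2,0],[0,0,0,0.2,0]]]' 25 | grep -E "pos|force"
```

```text
ee_pos: [0.4685, -0.2236, 0.2789]
wrist_force: [-0.5, -1.2, 1.7]
gripper_force: 0.7
ee_pos: [0.4688, -0.2243, 0.2782]
wrist_force: [-4.1, -1.8, 12.0]
gripper_force: 5.7
```

```bash
python3 -m creep '[[[0,0,0,-1,0],[0,0,0,-4,0],[0,0,0,-8,0],[0,-6,0,-8,0],[0,-12,0,-8,0],[0,-18,0,-8,0],[0,-18,0,-8,0]]]' 25 | grep pos
python3 - <<'E'
from h import *
for n in("side","top"):
    s=viewer.snapshot(n); cv2.imwrite(f"pics/{n}5.png",s["image"][:,:,::-1])
a=cv2.imread("pics/top5.png")[235:355,365:485];b=cv2.imread("pics/side5.png")[130:250,350:470]
cv2.imwrite("pics/c5.png",cv2.resize(np.hstack([a,b]),None,fx=3.3,fy=3.3,interpolation=2))
E
```

```text
ee_pos: [0.5483, -0.3888, 0.3524]
```

View pics/c5.png

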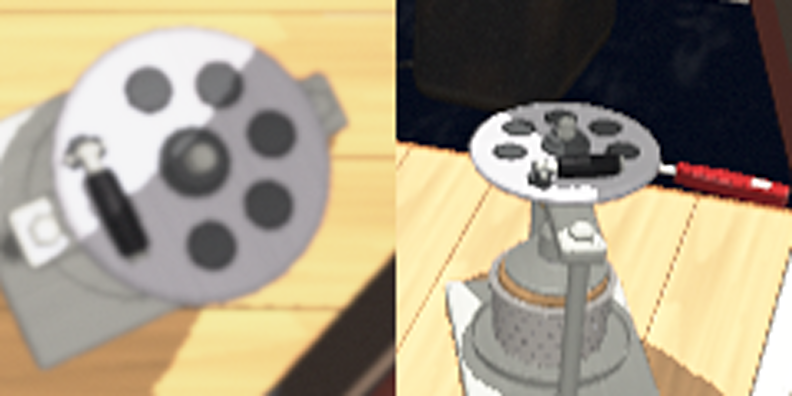

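```bash
python3 -c "
from workcell import ctrl
print(ctrl.finish_job())"
```

```text
the job is handed in; nothing more can be done
None
```

The press is loaded and handed in: I felt the plate touch the lid, cranked about half a turn (roughly 180°, ±15°) past it, then folded the handle flat and let go, with no sign that the wheel or mould had moved; I have not seen the verdict.

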